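# Park the spray bottle's dust cap in its holder

### The job

Lift the loose oblong cap off the clear spray bottle in its carrier and stand it upright, let go, on the middle of the cork mat, so that you can take it again by its other pair of sides. Then lower it upright between the tall end walls of the aluminium cap holder until it rests on the holder's floor, still in your grip and not dropped, and let go. Leave the bottle carrier standing where it is and do not push the other things about.

Things in the scene. Friction and masses are not known exactly. Their poses are not given: they have to be found in the camera images.
- cap: White oblong dust cap, a shell closed on top, open below: 46 (x) x 28 (y) x 50 high, 30 g. Origin: centre of its lower rim, z up. Starts loose on the bottle's shoulder over a nozzle 40 high, so lift it straight up by more than 40. There its broad faces (+-y) have only 5 of room to the guard straps: fingers fit only on the narrow faces (+-x, 46 apart)
- carrier: Loose aluminium carrier (0.9 kg) with the clear flat spray bottle fixed in it. Origin: centre of the underside, z up. Base 120 (x) x 90 (y) x 6; bottle 72 x 36, up to 106; shoulder 50 x 30 at 116; two upright guard straps beside the cap, 34 wide along x, at y = +-19 to +-22, up to 168 (2 above the cap's top)
- shoulder (a point): centre of the bottle's shoulder, on which the cap stands at the start, 116 above the carrier's underside
- holder: Aluminium cap holder, screwed down. Origin: centre of the underside, z up. Base 110 x 100 x 6. Pocket 52 (x) x 34 (y), floor at 10, for the cap with its x along the holder's x, either way round. Tall end walls at x = +-26 to +-30, 34 wide, up to 72; low side lips at y = +-17 to +-20, up to 20: room only for fingers on the cap's broad faces, tips 15 or more above its rim
- seat (a point): the centre of the holder's pocket floor, 10 above its underside; the parked cap's origin belongs here
- mat: Cork mat, 120 x 120 x 4, stuck down; origin at the centre of its underside; free room to change grip
- mat_top (a point): centre of the mat's upper face
- dustpan: Bystander, to be left alone: red plastic dustpan, 200 x 220 x 50 high, handle along its +x; origin on the underside, at the middle of its front lip, opposite the handle
- saucer: Bystander, to be left alone: white ceramic saucer, 140 across, 20 high; origin at the centre of the underside
- scraper: Bystander, to be left alone: orange hard-silicone scraper lying flat, about 190 x 80 x 14; origin on the underside, below where handle and blade meet
- cleaner: Bystander, to be left alone: blue cleaner bottle with a round body, 72 across, 190 high; origin at the centre of the underside
- pot: Bystander, to be left alone: terracotta flower pot, 100 across, 85 high; origin at the centre of the underside
- basket: Bystander, to be left alone: grey slatted basket, 140 x 200 x 70 high; origin at the centre of the underside
- brush: Bystander, to be left alone: wooden shoe brush lying on its bristles, 170 x 50 x 36 high; origin at the centre of the underside
Not all that is in view belongs to the job. What is meant by the cap is not black, and is the smaller of those in its own colour. Leave any orange look-alike of the carrier alone.

How it is judged:
By the outcome, as a careful person would: the job done as asked, in the order asked, and still so for the second after the job is handed in, with the robot touching nothing.
It also fails if it takes over 61 s, if anything falls off the work surface, if the arm or the gripper's body presses on something with over 40 N, if the wrist force passes 120 N, or if a joint passes its speed limit or range.

### The arm

A 6-joint arm with a two-finger parallel gripper is mounted at the origin on the work surface. World frame = base frame: x ahead of the robot, y to its left, z up, the work surface at z = 0. Lengths are in mm, angles in rad, forces in N, time in s.
With the tool pointing down it reaches from about 300 to 875 mm from the base axis. Payload 6.4 kg.
Tool frame: the origin (TCP) lies midway between the tips of the shut fingers; the grasp point (between the pads) lies 19 mm behind it; z points along the fingers, y is the line along which they close (so a half turn about z gives the same grasp; the last joint's range is limited). The gripper opens to 88 mm and grips with 3 to 60 N. Pads are 18 mm wide; open, the fingers measure 123 mm over their backs; the gripper's body (75 mm by 187 mm) begins 45 mm behind the grasp point.
Start: joints at [-1.407, 0.181, 1.607, -0, 1.354, -0.206], TCP at [207.838, -536.138, 238.714] pointing down, gripper open.
Joint ranges: [-2.99, 2.99], [-0.89, 2.07], [0.3, 2.58], [-1.14, 4.28], [0, 2.63], [-3.12, 3.12]. Speed limits (rad/s): [2.57, 2.57, 3.01, 3.14, 3.14, 3.14].

### API

Orientations are given as a unit quaternion [x, y, z, w].
In Python, from plant import * gives the robot as it stands. The module is installed in compiled form; this text tells all that it offers.
- The arm moves only by the tool move_arm, never from a script. Its argument "steps" is one flat list of numbers, 7 for each row, row after row: the shift along the world's x, y, z normalised to -1 to 1, where 1 is 1000 mm, then the turn, a rotation vector about the world's x, y, z normalised to -1 to 1, where 1 is 90 degrees, then the gripper's target within -1 to 1 (shut at 1, half-way at 0, fully open at -1). A call has 1 to 10 rows; each row shifts and turns the commanded pose from where the row before left it; what a row does not reach is not made up. A row lasts 1/10 s, in which the tool goes at most 50 mm and 8.59 degrees, less where a joint would pass 70% of its speed; a pose out of reach is approached as far as the arm can. A call with a number of a shift or a turn outside -1 to 1 is refused whole. A call with a gripper value outside its range is refused whole. The fingers move at their own pace and stop on an object; the grip force is fixed at half the most. Time passes only in rows, so rows that do not move let the fingers close. It gives the time, the measured TCP pose, the force, the opening and the grip force at its end, in the units of the state.
- get_obs(): the state, without advancing time (a new reading comes with each control period).
- snapshot(name): name is "scene" or "side" or "wrist"; returns a dict with "frame" (400x640x3 uint8, blue, green, red), "vfov" (degrees; the focal length in pixels is half the picture's height over the tangent of half this angle, whatever the lens; pixels are square), "cx", "cy" (the principal point, pixels), "dist_coeffs" ([k1, k2, p1, p2, k3] as OpenCV has them; the pictures are not rectified), "T" (4x4, takes a point from camera to world coordinates). Camera axes: x right, y down, z forward; pixel columns grow to the right and rows downward; lengths in mm; the calibration is good to about 2 mm. A picture is of the moment at which its call begins. There is no depth.
- finish_job(): hands the job in; it is judged then, once.
The state is a dict: "time": time; "joints": joint angles; "dq": joint speeds; "effort": joint torques, N m; "position": TCP position; "tool_rot": TCP orientation; "contact_force": force on the tool from outside, world axes, zero at the start; "ft_torque": the same for the moment, N m; "gripper_width": finger opening in mm; "grip_force": force on a finger pad.
Only numpy, scipy, OpenCV 4.12 (cv2) and the standard library are available. Lean on these libraries where they do the work, as an engineer would, in place of code of your own. Each camera call takes 0.05 s, during which the arm holds its last target. There are 200 camera calls.

## Working session

There is one attempt and no reset: what is moved stays moved. The work goes in short steps, Python scripts to look and compute and a tool call to move; the robot and the scene stay as the last step left them, time stands still between calls to the robot, and variables do not carry over. Pictures are saved under pics/ and viewed, at most 10 in all, crops included, and the job is handed in when it is done.

Besides the shell and the picture viewer there is one more tool, called after "Emit:" as name(argument=value, ...) on one line, values as JSON. move_arm: Moves the arm, as the interface text tells. Its arguments: {"type":"object","properties":{"steps":{"type":"array"}},"required":["steps"]}

```bash
mkdir -p pics
cat > h.py <<'E'
from plant import *
import numpy as np, cv2, pickle
def snap(n,f):
    s=snapshot(n); cv2.imwrite(f'pics/{f}.png',s['frame']); pickle.dump(s,open(f'{f}.pkl','wb')); return s
def K(s):
    h=s['frame'].shape[0]; f=h/2/np.tan(np.radians(s['vfov'])/2)
    return np.array([[f,0,s['cx']],[0,f,s['cy']],[0,0,1.]])
def ray(s,uv):
    p=cv2.undistortPoints(np.array([[uv]],float),K(s),np.array(s['dist_coeffs'],float))[0,0]
    T=np.array(s['T']); return T[:3,3],T[:3,:3]@np.array([p[0],p[1],1])
def at(s,uv,z):
    o,d=ray(s,uv); return o+d*(z-o[2])/d[2]
def proj(s,P):
    T=np.linalg.inv(np.array(s['T'])); P=np.array(P,float).reshape(-1,3)
    return cv2.projectPoints(P,cv2.Rodrigues(T[:3,:3])[0],T[:3,3],K(s),np.array(s['dist_coeffs'],float))[0][:,0]
def load(f): return pickle.load(open(f'{f}.pkl','rb'))
E
python3 - <<'E'
from h import *
a=snap('scene','scene0');b=snap('side','side0');w=snap('wrist','wrist0')
for s in (a,b,w): print(np.round(s['T'],2).tolist(),s['vfov'],s['dist_coeffs'])
print(get_obs())
E
```

```text
[[-0.52, 0.54, -0.66, 1287.32], [0.85, 0.33, -0.4, 477.67], [0.01, -0.77, -0.63, 803.42], [0.0, 0.0, 0.0, 1.0]] 50.58373799471237 [-0.11015786  0.          0.          0.          0.        ]
[[-1.0, -0.02, 0.03, 502.63], [-0.04, 0.62, -0.78, 1263.86], [-0.01, -0.79, -0.62, 1080.29], [0.0, 0.0, 0.0, 1.0]] 44.02172315514878 [-0.08125909  0.          0.          0.          0.        ]
[[0.36, -0.89, -0.29, 285.16], [-0.93, -0.34, -0.11, -507.54], [-0.0, 0.31, -0.95, 384.73], [0.0, 0.0, 0.0, 1.0]] 61.69683694195262 [-0.05954417  0.          0.          0.          0.        ]
{'time': 0.15, 'joints': array([-1.40726794e+00,  1.81341497e-01,  1.60778110e+00, -2.71543618e-05,
        1.35382369e+00, -2.06308608e-01]), 'dq': array([ 0.00047689, -0.00258632, -0.00354712,  0.00067146, -0.00216508,
       -0.00050114]), 'effort': array([ 6.85314499e-04, -4.34230113e+01, -3.42176557e+01,  7.02296267e-02,
        3.56111652e-02, -8.07153606e-05]), 'position': array([ 207.77521519, -535.69571934,  238.03201054]), 'tool_rot': array([ 9.82950475e-01,  1.83869261e-01,  1.22228159e-06, -6.76946973e-04]), 'contact_force': array([-0.95362287, -0.09648791, -0.60468218]), 'ft_torque': array([ 0.00341359, -0.02057637,  0.02131839]), 'grip_force': 0.0, 'gripper_width': 88.25798716239343}
```

View pics/scene0.png

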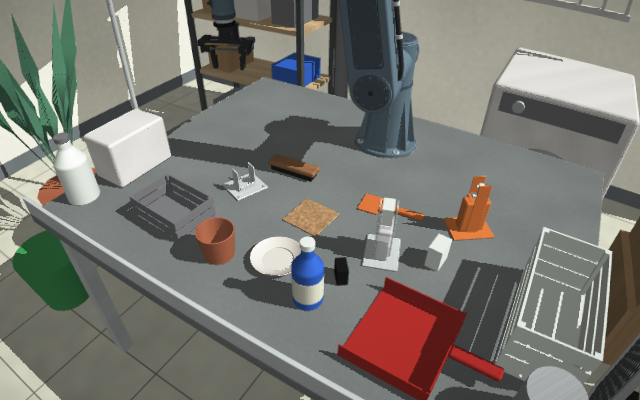

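View pics/side0.png

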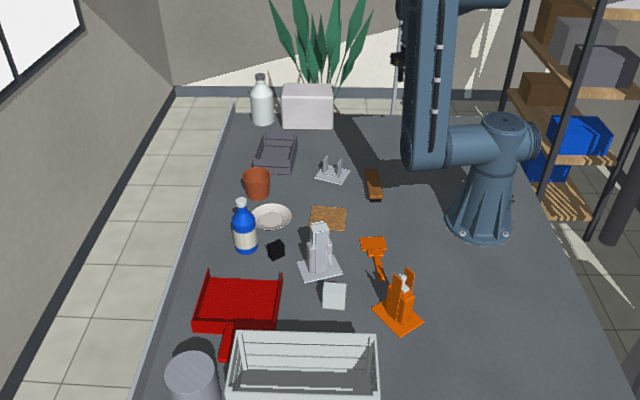

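The scene view shows the aluminium carrier at about (382,240), the holder at (243,183) and the mat at (311,217). The orange look-alike is at (472,215), and a larger white block is at (438,252). The side view has the carrier at (320,255), the holder at (332,172) and the mat at (328,217). Next I'll enlarge these.

Run:
```python
from h import *
a=load('scene0')['frame'];b=load('side0')['frame']
def c(f,x,y,w=80,h=60,k=5): return cv2.resize(f[y:y+h,x:x+w],(400,300),interpolation=cv2.INTER_CUBIC)
m=np.vstack([np.hstack([cv2.resize(a[190:274,344:456],(400,300),interpolation=cv2.INTER_CUBIC),cv2.resize(b[212:296,270:382],(400,300),interpolation=cv2.INTER_CUBIC)]),np.hstack([c(a,210,148),c(b,292,140)])])
cv2.imwrite('pics/m1.png',m)
```

```text
(no output)
```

View pics/m1.png

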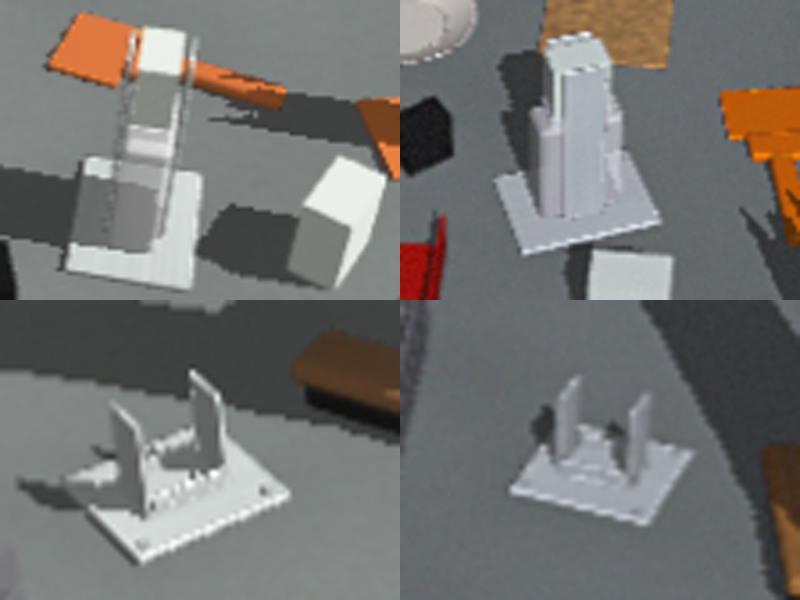

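The crops show four carrier base corners in each view. For the holder, three base corners show per view, and its walls are spaced along the near-to-right edge. I'll fit the poses now.

```bash
cat > fit.py <<'E'
from h import *
from scipy.optimize import least_squares
def fit(obs,x0):
    # obs: list of (snap, local pt, uv)
    def P(p,l):
        c,s=np.cos(p[2]),np.sin(p[2]); return [p[0]+c*l[0]-s*l[1],p[1]+s*l[0]+c*l[1],l[2]]
    def r(q):
        p=[q[0],q[1],q[2]/100]
        return np.concatenate([proj(s,P(p,l))[0]-np.array(uv) for s,l,uv in obs])
    best=None
    for k in range(8):
        o=least_squares(r,[x0[0],x0[1],k*78.5],loss='soft_l1')
        if best is None or o.cost<best.cost: best=o
    return best.x[0],best.x[1],best.x[2]/100,np.round(r(best.x).reshape(-1,2),1).tolist()
def box(lx,ly,z): return [(lx/2,ly/2,z),(-lx/2,ly/2,z),(-lx/2,-ly/2,z),(lx/2,-ly/2,z)]
E
cat > f1.py <<'E'
from fit import *
a=load('scene0');b=load('side0')
ca=lambda u,v:(344+u/3.571-.36,190+v/3.571-.36); cb=lambda u,v:(270+(u-400)/3.571-.36,212+v/3.571-.36)
ha=lambda u,v:(210+u/5-.4,148+(v-300)/5-.4); hb=lambda u,v:(292+(u-400)/5-.4,140+(v-300)/5-.4)
A=[ca(85,157),ca(203,173),ca(192,287),ca(68,268)]; B=[cb(495,180),cb(525,251),cb(662,222),cb(628,150)]
print([np.round(at(a,p,3)) .tolist()for p in A],[np.round(at(b,p,3)).tolist() for p in B])
# orientation order: sort by angle
def obs(s,pts,lx,ly,z,sh):
    W=np.array([at(s,p,z)[:2] for p in pts]);return W
def run(groups,lx,ly,z):
    res=[]
    allW=np.vstack([[at(s,p,z)[:2] for p in pts] for s,pts in groups]); c=(allW.min(0)+allW.max(0))/2
    import itertools
    for k0 in range(4):
        o=[]
        for s,pts in groups:
            for p in pts:
                w=at(s,p,z)[:2]-c; ang=np.arctan2(w[1],w[0]); o.append((s,p,ang))
        # cyclic assign by angle relative to candidate yaw
        for yaw in np.arange(0,np.pi,.2):
            ob=[]
            for s,p,ang in o:
                cs=box(lx,ly,z); j=np.argmin([abs(np.angle(np.exp(1j*(np.arctan2(q[1],q[0])+yaw-ang)))) for q in cs]); ob.append((s,cs[j],p))
            f=fit(ob,c); res.append((np.abs(f[3]).sum(),)+f)
        break
    res.sort(key=lambda t:t[0]); return res
for nm,g,d in [('car',[(a,A),(b,B)],(120,90,4)),('hold',[(a,[ha(143,560),ha(290,490),ha(72,483)]),(b,[hb(512,490),hb(650,523),hb(693,453)])],(110,100,4)),('mat',[(a,[(281,217),(310,199),(340,215),(312,236)]),(b,[(311,207),(347,208),(346,230),(309,228)])],(120,120,4))]:
    R=run(g,*d)
    for r in R[:1]: print(nm,np.round(r[:4],3),r[4])
E
python3 f1.py
```

```text
[[484.0, 161.0, 3.0], [452.0, 247.0, 3.0], [565.0, 286.0, 3.0], [594.0, 202.0, 3.0]] [[595.0, 203.0, 3.0], [566.0, 283.0, 3.0], [454.0, 247.0, 3.0], [482.0, 163.0, 3.0]]
car [4.60000e+00 5.24368e+02 2.24456e+02 3.38000e-01] [[0.4, -0.4], [0.0, -0.0], [0.3, 0.3], [-0.4, 0.1], [-0.2, -0.5], [-0.1, 0.7], [0.3, -0.3], [-0.1, -0.5]]
hold [ 4.50000e+00  4.87462e+02 -2.64129e+02 -3.55000e-01] [[-0.0, -0.0], [1.0, 0.6], [-1.6, -0.2], [-0.1, 0.1], [0.1, 0.1], [0.4, -0.3]]
mat [ 19.3   503.328  -9.442   6.155] [[0.7, 0.8], [-1.7, -1.3], [0.2, -1.0], [2.2, 0.1], [1.7, -2.5], [0.1, -0.0], [-3.0, 0.9], [-2.2, -0.9]]
```

The carrier fits well at (524,224), yaw 0.34. The holder is near (487,-264) and the mat near (503,-9). I'll move towards them, turning the tool on the way, and then look with the wrist camera.

Emit:
move_arm(steps=[0.026,0.042,0.006,0,0,0.09,-1,0.026,0.042,0.006,0,0,0.09,-1,0.026,0.042,0.006,0,0,0.09,-1,0.026,0.042,0.006,0,0,0.09,-1,0.026,0.042,0.006,0,0,0.09,-1,0.026,0.042,0.006,0,0,0.09,-1,0.026,0.042,0.006,0,0,0.09,-1,0.026,0.042,0.006,0,0,0.09,-1,0.026,0.042,0.006,0,0,0.09,-1,0.026,0.042,0.006,0,0,0.09,-1])

```text
time: 1.15
position: [468.4, -114.1, 299.0]
tool_rot: [0.626, 0.78, 0.0, 0.0]
contact_force: [1.1, -1.0, -0.3]
gripper_width: 88.5
grip_force: 0.0
```

Run:
```python
from h import *
w=snap('wrist','w1');print(np.round(w['T'],2).tolist())
o=get_obs();print(o['time'],o['position'],o['tool_rot'])
print(proj(w,[[487,-264,6],[503,-9,4]]).round())
```

```text
[[0.98, 0.21, 0.07, 452.28], [0.22, -0.93, -0.31, -35.76], [-0.0, 0.31, -0.95, 445.75], [0.0, 0.0, 0.0, 1.0]]
1.2 [ 471.43787024 -108.13494818  300.13199679] [6.20889532e-01 7.83894073e-01 2.44853226e-03 5.25397811e-04]
[[305. 249.]
 [360.  72.]]
```

View pics/w1.png

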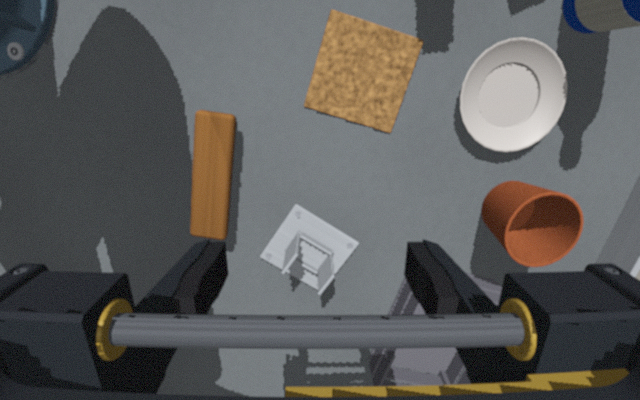

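The wrist view shows the mat's corners at (333,10), (421,40), (391,133) and (304,104). The holder's base corners are at (297,204), (358,241) and (261,257), with its walls near (291,255) and (327,275). I'll enlarge the holder while the arm goes on to the carrier.

Run:
```python
from h import *
s=snap('wrist','w2')
print(get_obs()['position'])
c=s['frame'][190:310,245:395]; cv2.imwrite('pics/w2c.png',cv2.resize(c,(750,600),interpolation=cv2.INTER_CUBIC))
```

```text
[ 469.98385864 -111.22643862  299.52406899]
```

View pics/w2c.png

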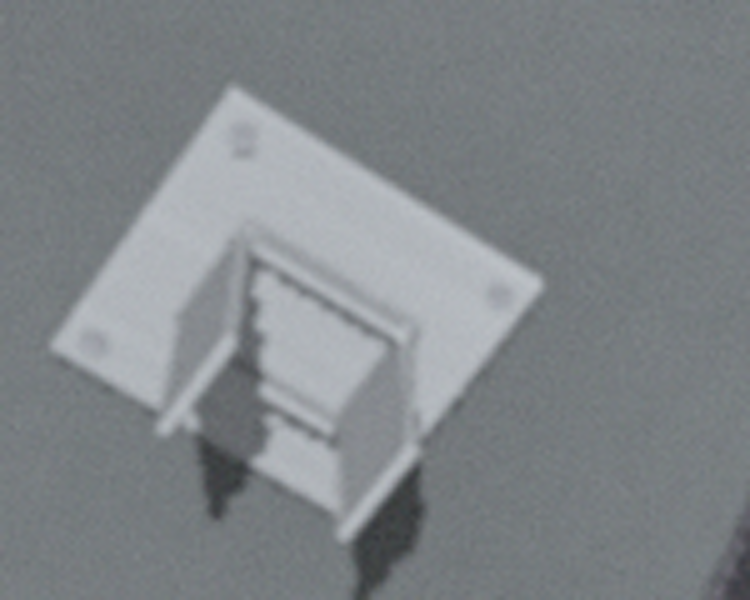

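The enlarged holder shows base corners at (234,88), (545,282) and (52,347). The wall tops run from (162,432) to (236,341) and from (345,538) to (416,450). I'll fit these together.

Run:
```python
from fit import *
w=load('w2');w1=load('w1');a=load('scene0');b=load('side0')
c=lambda u,v:(245+u/5-.4,190+v/5-.4)
o=[(w,(-55,50,6),c(234,88)),(w,(55,50,6),c(545,282)),(w,(-55,-50,6),c(52,347)),(w,(-28,-17,72),c(162,432)),(w,(-28,17,72),c(236,341)),(w,(28,-17,72),c(345,538)),(w,(28,17,72),c(416,450))]
print(np.round(fit(o,(487,-264))[:3],3),fit(o,(487,-264))[3])
hb=lambda u,v:(292+(u-400)/5-.4,140+(v-300)/5-.4); ha=lambda u,v:(210+u/5-.4,148+(v-300)/5-.4)
f=fit(o,(487,-264))
def P(l): 
    k,s=np.cos(f[2]),np.sin(f[2]); return [f[0]+k*l[0]-s*l[1],f[1]+s*l[0]+k*l[1],l[2]]
for l in [(-55,50,4),(55,50,4),(55,-50,4),(-55,-50,4)]: print(proj(a,P(l)),proj(b,P(l)))
print(ha(143,560),ha(290,490),hb(512,490),hb(650,523),hb(693,453))
m=[(w1,(-60,60,4),(333,10)),(w1,(60,60,4),(421,40)),(w1,(60,-60,4),(391,133)),(w1,(-60,-60,4),(304,104))]
print(fit(m,(503,-9)))
print('cleaner',at(b,(245,250),0),at(a,(308,308),0),'saucer',at(w1,(513,95),10))
```

```text
[ 4.92764e+02 -2.63983e+02 -3.69000e-01] [[-0.1, 0.0], [0.7, 0.8], [-0.3, 0.3], [0.2, 0.5], [-0.2, -0.7], [-0.4, -0.0], [0.2, -0.8]]
[[267.55911102 187.29373627]] [[340.01925062 184.36768631]]
[[236.78325074 200.50166353]] [[312.41792447 177.57047692]]
[[221.37342084 184.69829543]] [[322.57678669 163.72225173]]
[[251.25313076 172.64665231]] [[349.29463036 170.01030444]]
(238.2, 199.6) (267.6, 185.6) (314.0, 177.6) (341.6, 184.2) (350.20000000000005, 170.2)
(np.float64(507.24988689133664), np.float64(-9.833128008352496), np.float64(-0.08109027067481195), [[-0.7, -2.5], [4.3, 0.1], [-0.0, 0.2], [-0.4, 1.4]])
cleaner [759.66423836 152.84336296   0.        ] [780.13480231 154.39534021   0.        ] saucer [700.94206175   8.71560121  10.        ]
```

Emit:
move_arm(steps=[0.005,0.045,0,0,0,0.08,-1,0.005,0.045,0,0,0,0,-1,0.005,0.045,0,0,0,0,-1,0.005,0.045,0,0,0,0,-1,0.005,0.045,0,0,0,0,-1,0.005,0.045,0,0,0,0,-1,0.01,0.04,0,0,0,0,-1,0.01,0.02,-0.01,0,0,0,-1,0,0,0,0,0,0,-1,0,0,0,0,0,0,-1])

```text
time: 2.25
position: [517.4, 213.0, 287.9]
tool_rot: [0.578, 0.816, -0.001, -0.0]
contact_force: [0.6, 0.1, 0.5]
gripper_width: 87.8
grip_force: 0.0
```

Run:
```python
from h import *
w=snap('wrist','w3');o=get_obs();print(o['time'],o['position'],o['tool_rot'])
p=proj(w,[[524.4,224.5,166]])[0];print(p)
x,y=np.clip(p-[100,75],0,[440,250]).astype(int); print(x,y)
cv2.imwrite('pics/w3c.png',cv2.resize(w['frame'][y:y+150,x:x+200],(800,600),interpolation=cv2.INTER_CUBIC))
```

```text
2.3 [517.64908247 212.60213424 288.41813155] [ 5.78436826e-01  8.15726936e-01 -6.06005314e-04 -1.91384906e-04]
[327.49931857 174.12130569]
227 99
```

View pics/w3c.png

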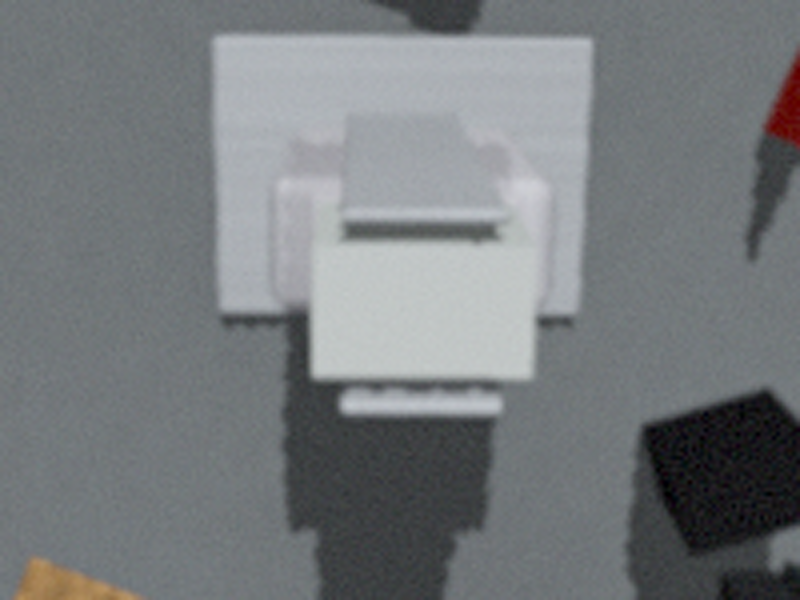

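The wrist crop shows the cap's top face from (312,242) to (534,380), with the guard straps just above and below it. I'll measure its pose from the cap's corners and the carrier base corners at (213,37), (592,38), (580,316) and (219,316).

Run:
```python
from fit import *
w=load('w3')
c=lambda u,v:(227+u/4-.4,99+v/4-.4)
for p in [(312,242),(534,242),(535,380),(311,380)]: print(at(w,c(*p),166).round(1))
o=[(w,(-23,14,166),c(312,242)),(w,(23,14,166),c(534,242)),(w,(23,-14,166),c(535,380)),(w,(-23,-14,166),c(311,380))]
f=fit(o,(524,224));print(f)
# image y-down direction
o=[(w,(-60,45,6),c(213,37)),(w,(60,45,6),c(592,38)),(w,(60,-45,6),c(580,316)),(w,(-60,-45,6),c(219,316))]
f=fit(o,(524,224));print(f)
for i in range(3): g=get_obs();
print(g['position'],2*np.arctan2(g['tool_rot'][1],g['tool_rot'][0])-np.pi/2)
```

```text
[502.4 230.2 166. ]
[545.2 245.3 166. ]
[556.4 217.8 166. ]
[511.8 202.  166. ]
(np.float64(528.8851100847629), np.float64(223.89159311958502), np.float64(6.627575428422379), [[-0.2, 1.1], [0.5, 0.8], [-0.9, -1.2], [0.6, -0.9]])
(np.float64(528.9880410917848), np.float64(223.83507160054887), np.float64(6.620305236025322), [[-0.7, 0.1], [0.6, 0.0], [0.1, 0.0], [-0.0, -0.1]])
[517.64908247 212.60213424 288.41813155] 0.33717386005836314
```

The wrist fit gives (528.9,223.9) and the fixed cameras give (524.4,224.5). Splitting the difference leaves about 20 mm of finger room on each side, so I'll descend to it.

Emit:
move_arm(steps=[0.009,0.01,0,0,0,0,-1,0,0,-0.04,0,0,0,-1,0,0,-0.04,0,0,0,-1,0,0,-0.04,0,0,0,-1,0,0,-0.023,0,0,0,-1,0,0,-0.01,0,0,0,-1,0,0,0,0,0,0,-1,0,0,0,0,0,0,-1])

```text
time: 3.1
position: [528.0, 223.4, 137.4]
tool_rot: [0.578, 0.816, 0.001, 0.001]
contact_force: [0.4, 0.5, 0.3]
gripper_width: 88.1
grip_force: 0.0
```

Run:
```python
from h import *
w=snap('wrist','w4');b=snap('side','s4');o=get_obs();print(o['time'],o['position'],o['contact_force'])
print(proj(w,[[526.5,224,166]]),proj(b,[[526.5,224,166]]))
W=cv2.resize(w['frame'],(400,250)); 
m=np.hstack([cv2.resize(w['frame'][100:400,120:520],(480,360)),cv2.resize(b['frame'][200:290,280:360],(320,360),interpolation=cv2.INTER_CUBIC)])
cv2.imwrite('pics/m4.png',m)
```

```text
3.2 [528.24698486 223.82020861 137.84630845] [-0.44455406 -0.18302178 -0.98400408]
[[310.57604857 285.96167557]] [[318.89051369 226.77823565]]
```

View pics/m4.png

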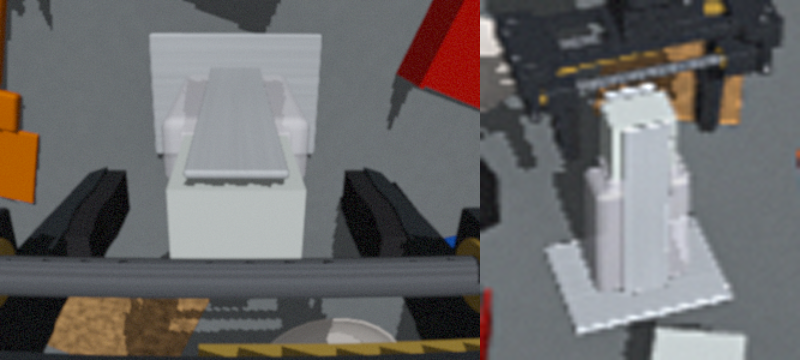

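The picture shows the fingers at columns 127 and 343 and the cap spanning 169–303, so the cap is centred. I'll close on it.

Emit:
move_arm(steps=[0,0,0,0,0,0,1,0,0,0,0,0,0,1,0,0,0,0,0,0,1,0,0,0,0,0,0,1,0,0,0,0,0,0,1,0,0,0,0,0,0,1])

```text
time: 3.8
position: [526.8, 223.9, 135.7]
tool_rot: [0.578, 0.816, -0.0, -0.0]
contact_force: [0.7, 0.8, -0.5]
gripper_width: 45.7
grip_force: 30.0
```

Gripped at 45.7 mm with 30 N. Now I'll lift straight up, carry it to the mat and turn it to the holder's yaw.

Emit:
move_arm(steps=[0,0,0.015,0,0,0,1,0,0,0.025,0,0,0,1,0,0,0.025,0,0,0,1,0,0,0.02,0,0,0,1,-0.004,-0.035,0,0,0,-0.074,1,-0.004,-0.045,0,0,0,-0.074,1,-0.004,-0.045,0,0,0,-0.074,1,-0.004,-0.045,0,0,0,-0.074,1,-0.004,-0.04,0,0,0,-0.074,1,-0.002,-0.023,0,0,0,-0.074,1])

```text
time: 4.8
position: [504.6, -11.8, 222.0]
tool_rot: [0.824, 0.567, 0.0, 0.001]
contact_force: [0.5, 0.6, -0.2]
gripper_width: 45.5
grip_force: 30.0
```

Run:
```python
from h import *
w=snap('wrist','w5');s=snap('side','s5');a=snap('scene','a5')
o=get_obs();print(o['time'],o['position'],o['gripper_width'],o['grip_force'])
f=lambda s,u,v,w,h:cv2.resize(s['frame'][v:v+h,u:u+w],(400,300),interpolation=cv2.INTER_CUBIC)
p=proj(s,[505,-9,60])[0].astype(int);q=proj(a,[505,-9,60])[0].astype(int);print(p,q)
m=np.vstack([np.hstack([cv2.resize(w['frame'],(400,300)),f(s,p[0]-60,p[1]-60,120,90)]),np.hstack([f(a,q[0]-60,q[1]-60,120,90),f(w,80,0,480,360)])])
cv2.imwrite('pics/m5.png',m)
```

```text
4.95 [505.01143342 -10.33007253 221.77770913] 45.836354858876724 30.0002365373075
[327 204] [310 201]
```

View pics/m5.png

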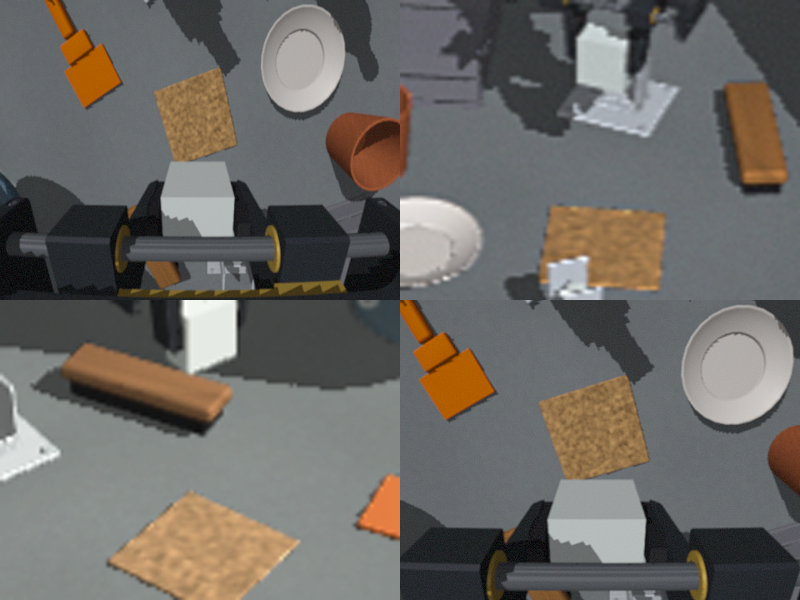

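The cap is held upright. In the wrist view the mat's corners are at (248,122), (354,91), (380,194) and (278,214). I'll fit the mat's centre from all three views.

Run:
```python
from fit import *
w=load('w5');s=load('s5');a=load('a5')
for n,c,pts in [('w',w,[(248,122),(353.6,91.2),(380,194),(278,214)]),('side',s,[(311.1,205.5),(346.5,207.9),(345.9,230.7)]),('scene',a,[(282.2,219),(306.8,198.3),(339.5,213.6)])]:
    W=np.array([at(c,p,4)[:2] for p in pts]); print(n,W.round().tolist(),'centre',(W.mean(0) if len(W)==4 else (W[0]+W[2])/2).round(1),np.linalg.norm(np.diff(W,axis=0),axis=1).round())
```

```text
w [[454.0, 53.0], [570.0, 42.0], [561.0, -76.0], [442.0, -57.0]] centre [506.8  -9.5] [117. 119. 121.]
side [[561.0, -71.0], [438.0, -62.0], [442.0, 56.0]] centre [501.4  -7.3] [123. 118.]
scene [[559.0, -72.0], [441.0, -63.0], [451.0, 55.0]] centre [504.9  -8.5] [118. 119.]
```

Emit:
move_arm(steps=[0,0,-0.04,0,0,0,1,0,0,-0.045,0,0,0,1,0,0,-0.045,0,0,0,1,0,0,-0.04,0,0,0,1,0,0,-0.015,0,0,0,1,0,0,-0.006,0,0,0,1,0,0,-0.003,0,0,0,1,0,0,-0.002,0,0,0,1,0,0,0,0,0,0,1,0,0,0,0,0,0,1])

```text
time: 5.95
position: [505.7, -9.2, 25.8]
tool_rot: [0.822, 0.57, 0.001, 0.001]
contact_force: [0.3, 0.1, 0.2]
gripper_width: 46.0
grip_force: 30.0
```

Run:
```python
from h import *
s=snap('side','s6');a=snap('scene','a6')
o=get_obs();print(o['time'],o['position'],o['contact_force'])
```

```text
6.05 [505.41343037  -9.28795433  25.49285128] [-0.1314419   0.27849029 -0.06591806]
```

There's no contact yet. I'll lower it gently until the force shows.

Emit:
move_arm(steps=[0,0,-0.001,0,0,0,1,0,0,0,0,0,0,1,0,0,0,0,0,0,1])

```text
time: 6.35
position: [504.8, -9.1, 23.7]
tool_rot: [0.822, 0.569, -0.0, -0.0]
contact_force: [-0.1, 0.0, -0.4]
gripper_width: 45.7
grip_force: 30.0
```

Emit:
move_arm(steps=[0,0,-0.001,0,0,0,1,0,0,0,0,0,0,1,0,0,0,0,0,0,1])

```text
time: 6.65
position: [504.9, -9.2, 23.6]
tool_rot: [0.822, 0.57, -0.0, -0.0]
contact_force: [-4.1, 0.1, 11.0]
gripper_width: 45.9
grip_force: 30.0
```

The cap is on the mat, with 11 N of contact. I'll release it and rise.

Emit:
move_arm(steps=[0,0,0,0,0,0,-1,0,0,0,0,0,0,-1,0,0,0,0,0,0,-1,0,0,0,0,0,0,-1,0,0,0.02,0,0,0,-1,0,0,0.04,0,0,0,-1,0,0,0.045,0,0,0.09,-1,0,0,0.045,0,0,0.09,-1,0,0,0,0,0,0.09,-1,0,0,0,0,0,0.09,-1])

```text
time: 7.65
position: [506.0, -9.4, 174.8]
tool_rot: [0.628, 0.778, 0.001, 0.002]
contact_force: [-0.4, 0.3, 0.2]
gripper_width: 88.3
grip_force: 0.0
```

Emit:
move_arm(steps=[0,0,0,0,0,0.09,-1,0,0,0,0,0,0.09,-1,0,0,0,0,0,0.09,-1,0,0,0,0,0,0.09,-1,0,0,0,0,0,0.09,-1,0,0,0,0,0,0.09,-1,0,0,0,0,0,0.09,-1,0,0,0,0,0,0.01,-1,0,0,0,0,0,0,-1,0,0,0,0,0,0,-1])

```text
time: 8.65
position: [504.8, -9.1, 172.6]
tool_rot: [0.18, 0.984, 0.0, -0.0]
contact_force: [-0.2, -0.2, -0.4]
gripper_width: 88.1
grip_force: 0.0
```

Run:
```python
from h import *
w=snap('wrist','w7');s=snap('side','s7')
o=get_obs();print(o['time'],o['position'],o['gripper_width'])
p=proj(w,[[505,-9,54]])[0];print(p);x,y=np.clip(p-[80,60],0,[480,280]).astype(int);print(x,y)
q=proj(s,[[505,-9,30]])[0].astype(int);print(q)
f=lambda s,u,v,w,h:cv2.resize(s['frame'][v:v+h,u:u+w],(400,300),interpolation=cv2.INTER_CUBIC)
g=lambda s,u,v,w,h:cv2.resize(s['frame'][v:v+h,u:u+w],(400,600),interpolation=cv2.INTER_CUBIC)
cv2.imwrite('pics/m7.png',np.vstack([np.hstack([f(w,x,y,160,120),f(s,q[0]-40,q[1]-30,80,60)]),np.hstack([f(w,0,0,640,400),f(s,240,120,240,180)])]))
```

```text
8.75 [504.8162213   -9.14270001 172.69423092] 88.01645104283044
[316.91444687 185.20136408]
236 125
[327 211]
```

View pics/m7.png

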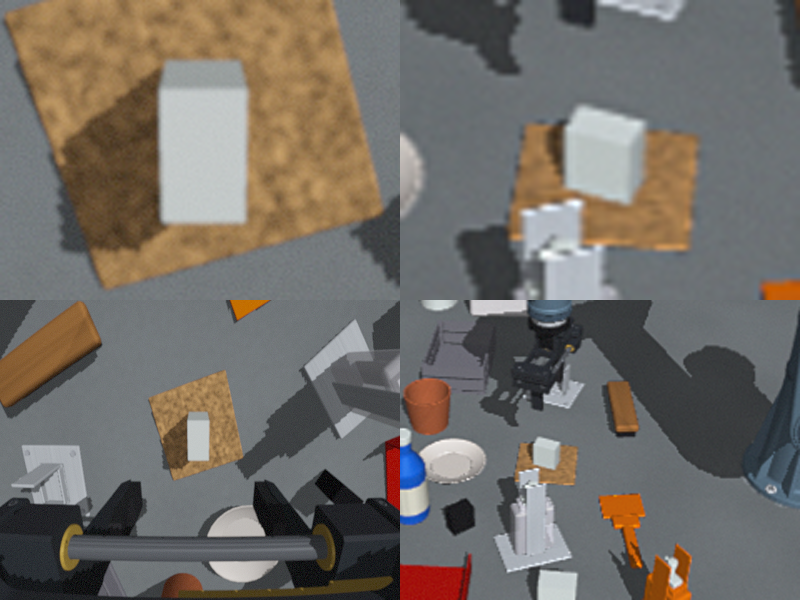

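The cap stands upright in the middle of the mat and the carrier hasn't moved. I'll use the cap, whose position I know from the grip, to check the wrist camera's bias.

Run:
```python
from fit import *
w=load('w7');c=lambda u,v:(236+u/2.5-.3,125+v/2.5-.3)
W=np.array([at(w,c(*p),54) for p in [(159,86),(248,86),(245,222),(159,222)]]);print(W.round(1).tolist(),W.mean(0))
d=W[3]-W[0];print(np.arctan2(d[1],d[0]),np.linalg.norm(np.diff(W,axis=0),axis=1))
o=get_obs();print(o['position'])
```

```text
[[479.4, -14.5, 54.0], [489.6, 12.4, 54.0], [533.6, -4.5, 54.0], [523.2, -31.9, 54.0]] [506.42915526  -9.64819192  54.        ]
-0.3774476223295847 [28.74455164 47.1348153  29.27659688]
[504.8162213   -9.14270001 172.69423092]
```

The bias is under 2 mm. Next I'll descend, regrip by the broad faces and lift.

Emit:
move_arm(steps=[0,0,-0.04,0,0,0,-1,0,0,-0.045,0,0,0,-1,0,0,-0.04,0,0,0,-1,0,0,-0.02,0,0,0,-1,0,0,-0.004,0,0,0,-1,0,0,0,0,0,0,-1,0,0,0,0,0,0,-1])

```text
time: 9.45
position: [506.1, -9.4, 25.1]
tool_rot: [0.179, 0.984, -0.0, 0.001]
contact_force: [1.0, 0.3, -0.0]
gripper_width: 87.9
grip_force: 0.0
```

Emit:
move_arm(steps=[0,0,0,0,0,0,1,0,0,0,0,0,0,1,0,0,0,0,0,0,1,0,0,0,0,0,0,1,0,0,0,0,0,0,1,0,0,0,0,0,0,1,0,0,0,0,0,0,1])

```text
time: 10.15
position: [504.8, -9.1, 23.7]
tool_rot: [0.179, 0.984, -0.0, -0.0]
contact_force: [-0.6, 0.6, -0.1]
gripper_width: 34.2
grip_force: 0.0
```

Emit:
move_arm(steps=[0,0,0,0,0,0,1,0,0,0,0,0,0,1,0,0,0,0,0,0,1])

```text
time: 10.45
position: [504.8, -9.1, 23.7]
tool_rot: [0.179, 0.984, -0.0, -0.0]
contact_force: [-0.4, -0.7, -0.6]
gripper_width: 27.7
grip_force: 30.0
```

It's gripped on the broad faces at 27.7 mm. I'll lift and go to a spot beside the holder where the wrist camera looks straight down on it.

Emit:
move_arm(steps=[0,0,0.02,0,0,0,1,0,0,0.04,0,0,0,1,0,0,0.046,0,0,0,1,0.004,-0.02,0.04,0,0,0,1,0.008,-0.046,0.02,0,0,0,1,0.008,-0.046,0,0,0,0,1,0.008,-0.046,0,0,0,0,1,0.008,-0.046,0,0,0,0,1,0.008,-0.046,0,0,0,0,1,0.006,-0.03,0,0,0,0,1])

```text
time: 11.45
position: [554.5, -291.7, 189.2]
tool_rot: [0.179, 0.984, -0.0, 0.0]
contact_force: [0.4, 0.1, -0.5]
gripper_width: 27.8
grip_force: 30.0
```

Emit:
move_arm(steps=[0,0,0,0,0,0,1,0,0,0,0,0,0,1,0,0,0,0,0,0,1,0,0,0,0,0,0,1])

```text
time: 11.85
position: [554.7, -286.9, 189.4]
tool_rot: [0.178, 0.984, 0.0, -0.0]
contact_force: [0.3, -0.3, -0.3]
gripper_width: 27.7
grip_force: 30.0
```

Run:
```python
from h import *
w=snap('wrist','w8')
o=get_obs();print(o['time'],o['position'],o['tool_rot'],o['gripper_width'])
p=proj(w,[[491,-264,40]])[0];print(p);x,y=np.clip(p-[100,75],0,[440,250]).astype(int);print(x,y)
cv2.imwrite('pics/w8c.png',cv2.resize(w['frame'][y:y+150,x:x+200],(800,600),interpolation=cv2.INTER_CUBIC))
```

```text
11.9 [ 554.79295153 -287.04703918  189.50389264] [ 1.77795829e-01  9.84067391e-01  9.83806872e-05 -5.10132589e-05] 27.505750607045915
[315.65394569  98.95950507]
215 23
```

View pics/w8c.png

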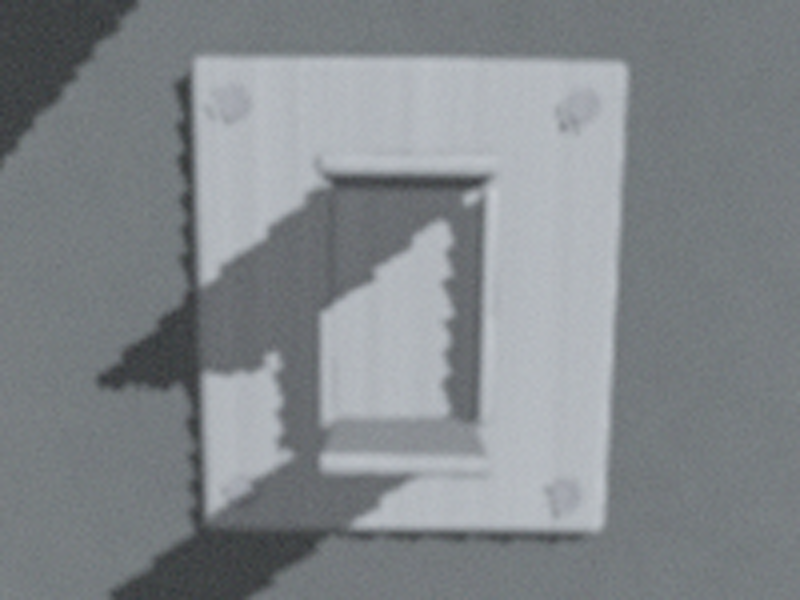

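The view looks straight down on the holder. The base corners are at (195,57), (628,63), (605,530) and (203,528). The top wall's upper face is centred on row 167 from column 320 to 497, and the bottom wall's on row 464 from 321 to 488.

Run:
```python
from fit import *
w=load('w8');c=lambda u,v:(215+u/4-.4,23+v/4-.4)
b=[(w,(-55,-50,6),c(195,57)),(w,(-55,50,6),c(628,63)),(w,(55,50,6),c(605,530)),(w,(55,-50,6),c(203,528))]
t=[(w,(-28,-17,72),c(320,167)),(w,(-28,17,72),c(497,167)),(w,(28,-17,72),c(321,464)),(w,(28,17,72),c(488,464))]
for o in (b,t,b+t):
    f=fit(o,(490,-264));print(np.round(f[:3],3),f[3])
g=get_obs();print(g['position'],2*np.arctan2(g['tool_rot'][1],g['tool_rot'][0])-np.pi)
```

```text
[ 4.92427e+02 -2.63707e+02 -3.71000e-01] [[-0.9, -0.5], [0.6, -0.5], [-0.2, 1.1], [0.5, 0.3]]
[ 492.477 -264.061    5.917] [[-0.9, -0.6], [0.6, -0.2], [-0.5, 0.3], [0.8, 0.6]]
[ 492.463 -263.909    5.913] [[-1.1, -0.3], [0.3, -0.4], [-0.4, 1.2], [0.4, 0.5], [-0.6, -0.8], [0.9, -0.2], [-0.4, 0.1], [0.9, 0.6]]
[ 554.79295153 -287.04703918  189.50389264] -0.35749227844584297
```

Allowing for the 1.6 mm bias, the holder is at (491.0,-263.6), yaw -0.37. I'll move above the pocket with the rim just over the walls and check from the fixed cameras.

Emit:
move_arm(steps=[-0.02,0.008,0,0,0,-0.008,1,-0.024,0.008,0,0,0,0,1,-0.0198,0.0074,0,0,0,0,1,0,0,-0.03,0,0,0,1,0,0,-0.04,0,0,0,1,0,0,-0.02,0,0,0,1,0,0,0,0,0,0,1,0,0,0,0,0,0,1,0,0,0,0,0,0,1])

```text
time: 12.8
position: [492.1, -265.6, 101.3]
tool_rot: [0.184, 0.983, -0.001, 0.001]
contact_force: [-0.4, 0.2, 0.3]
gripper_width: 27.8
grip_force: 30.0
```

Run:
```python
from h import *
w=snap('wrist','w9');s=snap('side','s9');a=snap('scene','a9')
o=get_obs();print(o['time'],o['position'],o['contact_force'])
f=lambda s,u,v,w,h:cv2.resize(s['frame'][v:v+h,u:u+w],(400,300),interpolation=cv2.INTER_CUBIC)
q=proj(s,[[491,-264,80]])[0].astype(int);r=proj(a,[[491,-264,80]])[0].astype(int);print(q,r)
p=proj(w,[[491,-264,80]])[0].astype(int);print(p)
cv2.imwrite('pics/m9.png',np.vstack([np.hstack([f(s,q[0]-40,q[1]-30,80,60),f(a,r[0]-40,r[1]-30,80,60)]),np.hstack([f(w,0,0,640,400),f(w,p[0]-120,max(0,p[1]-130),240,180)])]))
```

```text
12.95 [ 491.76541615 -265.59228916  100.95346575] [-1.17606556  0.9649437   0.51937856]
[331 156] [242 165]
[318 233]
```

View pics/m9.png

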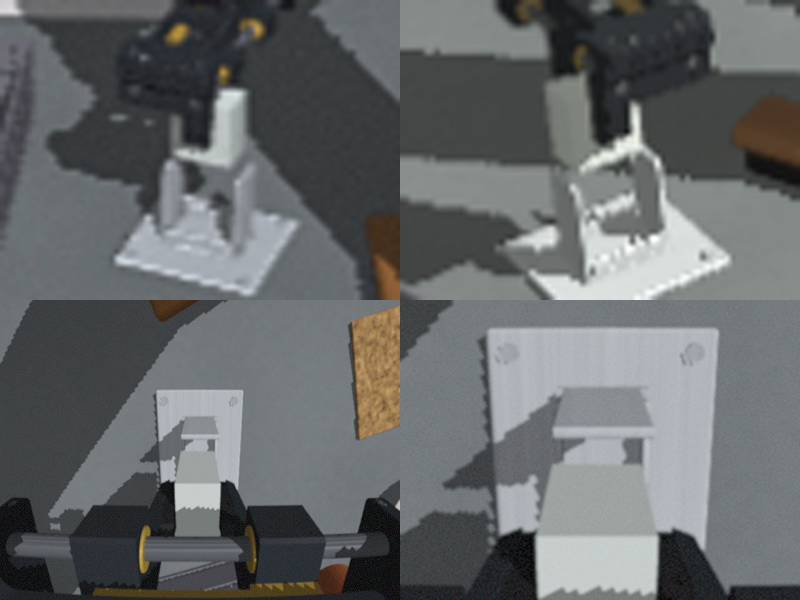

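The rim is centred over the pocket along x. Sideways it sits about 1.5 mm to the image left. Next I'll work out the exact offsets from the wall edge (rows 428–437) and the rim (row 465).

Run:
```python
from h import *
w=load('w9');c=lambda u,v:(198+(u-400)*.6-.2,103+(v-300)*.6-.2)
for i in range(2):o=get_obs()
print(o['position'],2*np.arctan2(o['tool_rot'][1],o['tool_rot'][0])-np.pi)
z=o['position'][2]-19.6
th=-.37;X=np.array([np.cos(th),np.sin(th)]);Y=np.array([-X[1],X[0]])
h=np.array([491,-263.6])
for n,p,zz in [('wallL',(554,432.5),72),('wallR',(653,432.5),72),('rimL',(553,465),z),('rimR',(644,465),z),('capTopL',(536,536),z+50),('capTopR',(659,536),z+50)]:
    q=at(w,c(*p),zz)[:2]-h; print(n,(q@X).round(1),(q@Y).round(1))
```

```text
[ 491.76541615 -265.59228916  100.95346575] -0.3714181564809267
wallL -26.6 -16.1
wallR -26.6 16.4
rimL -18.6 -15.9
rimR -18.6 12.9
capTopL -19.0 -16.0
capTopR -19.0 12.5
```

Emit:
move_arm(steps=[0,0,0,0,0,0,1])

```text
time: 13.05
position: [491.4, -265.4, 100.4]
tool_rot: [0.185, 0.983, -0.0, 0.001]
contact_force: [-0.2, 0.2, 0.1]
gripper_width: 27.4
grip_force: 30.0
```

Relative to the holder, the cap is about 2.8 mm too far in local x and 1.6 mm short in local y. I'll correct that and start it into the pocket slowly, watching the force. My picture allowance is used up (11 viewed, one over the 10), so force and numbers have to do from here.

Emit:
move_arm(steps=[-0.002,0.0025,0,0,0,0,1,0,0,-0.005,0,0,0,1,0,0,-0.005,0,0,0,1,0,0,-0.005,0,0,0,1,0,0,-0.005,0,0,0,1,0,0,0,0,0,0,1,0,0,0,0,0,0,1])

```text
time: 13.75
position: [488.8, -262.4, 79.1]
tool_rot: [0.185, 0.983, 0.0, -0.0]
contact_force: [-0.3, -0.1, -0.4]
gripper_width: 27.7
grip_force: 30.0
```

Emit:
move_arm(steps=[0,0,-0.008,0,0,0,1,0,0,-0.008,0,0,0,1,0,0,-0.008,0,0,0,1,0,0,-0.006,0,0,0,1,0,0,-0.005,0,0,0,1,0,0,0,0,0,0,1,0,0,0,0,0,0,1])

```text
time: 14.45
position: [488.9, -262.5, 44.3]
tool_rot: [0.185, 0.983, 0.0, -0.0]
contact_force: [0.1, 0.2, 0.2]
gripper_width: 27.7
grip_force: 30.0
```

No contact with the walls. I'll continue past the lips to the floor.

Emit:
move_arm(steps=[0,0,-0.003,0,0,0,1,0,0,-0.003,0,0,0,1,0,0,-0.002,0,0,0,1,0,0,0,0,0,0,1,0,0,0,0,0,0,1])

```text
time: 14.95
position: [488.9, -262.5, 36.4]
tool_rot: [0.185, 0.983, 0.0, -0.0]
contact_force: [0.4, 0.3, -0.6]
gripper_width: 28.0
grip_force: 30.0
```

Emit:
move_arm(steps=[0,0,-0.002,0,0,0,1,0,0,-0.002,0,0,0,1,0,0,-0.001,0,0,0,1,0,0,0,0,0,0,1,0,0,0,0,0,0,1])

```text
time: 15.45
position: [488.9, -262.5, 31.4]
tool_rot: [0.185, 0.983, 0.0, -0.0]
contact_force: [0.3, -0.8, -0.9]
gripper_width: 28.0
grip_force: 30.0
```

Emit:
move_arm(steps=[0,0,-0.001,0,0,0,1,0,0,0,0,0,0,1,0,0,0,0,0,0,1])

```text
time: 15.75
position: [488.9, -262.5, 30.4]
tool_rot: [0.185, 0.983, -0.0, -0.0]
contact_force: [0.2, 0.6, 0.8]
gripper_width: 28.0
grip_force: 30.0
```

Emit:
move_arm(steps=[0,0,-0.001,0,0,0,1,0,0,0,0,0,0,1,0,0,0,0,0,0,1])

```text
time: 16.05
position: [489.1, -262.6, 29.7]
tool_rot: [0.185, 0.983, -0.0, 0.0]
contact_force: [-0.5, 0.5, 2.6]
gripper_width: 27.9
grip_force: 30.0
```

Emit:
move_arm(steps=[0,0,-0.0005,0,0,0,1,0,0,0,0,0,0,1,0,0,0,0,0,0,1])

```text
time: 16.35
position: [489.1, -262.6, 29.6]
tool_rot: [0.185, 0.983, -0.0, 0.0]
contact_force: [-2.7, 1.7, 7.5]
gripper_width: 27.9
grip_force: 30.0
```

The cap rests on the floor, at the expected height and with 7.5 N of contact. I'll release it and rise.

Emit:
move_arm(steps=[0,0,0,0,0,0,-0.2,0,0,0,0,0,0,-0.2,0,0,0,0,0,0,-0.2,0,0,0,0,0,0,-0.2,0,0,0.005,0,0,0,-0.2,0,0,0.02,0,0,0,-0.2,0,0,0.04,0,0,0,-0.2,0,0,0.045,0,0,0,-0.2,0,0,0.045,0,0,0,-0.2,0.02,0,0.03,0,0,0,-0.2])

```text
time: 17.35
position: [508.7, -263.1, 217.9]
tool_rot: [0.185, 0.983, -0.001, 0.001]
contact_force: [-0.1, -0.2, -0.6]
gripper_width: 52.6
grip_force: 0.0
```

Emit:
move_arm(steps=[0.04,-0.015,0,0,0,0,-0.2,0,0,0,0,0,0,-0.2,0,0,0,0,0,0,-0.2,0,0,0,0,0,0,-0.2])

```text
time: 17.75
position: [548.0, -276.9, 213.3]
tool_rot: [0.185, 0.983, 0.0, -0.001]
contact_force: [-0.5, -0.7, 0.1]
gripper_width: 53.1
grip_force: 0.0
```

Run:
```python
from h import *
w=snap('wrist','w10');o=get_obs();print(o['time'],o['position'],o['contact_force'],o['gripper_width'])
# brightest region of the cap top near the holder
g=cv2.cvtColor(w['frame'],cv2.COLOR_BGR2GRAY)
p=proj(w,[[490,-263.5,60]])[0].astype(int);x,y=p-[45,60];x,y=max(x,0),max(y,0)
c=cv2.GaussianBlur(g[y:p[1]+60,x:p[0]+45],(3,3),0)
print(p,(x,y)); print(c[::5,::4])
```

```text
17.8 [ 547.91897045 -276.99054897  213.47699714] [-0.20599484  0.4489385  -0.08459178] 52.79475948087231
[306 109] (np.int64(261), np.int64(49))
[[125 125 124 122 124 123 126 124 123 123 123 124 125 123 123 124 123 124
  123 123 123 124 124]
 [187 189 187 190 190 185 188 188 189 187 188 189 188 192 189 190 188 189
  189 189 191 188 190]
 [185 179 175 189 188 184 187 185 187 186 187 188 188 191 188 189 185 188
  188 188 190 180 173]
 [176 173 170 186 189 184 187 186 187 186 186 187 187 191 189 188 186 187
  187 188 186 167 173]
 [186 188 185 187 188 184 186 186 186 186 185 187 186 189 187 187 185 186
  187 189 189 183 188]
 [185 187 185 186 188 184 187 187 187 186 187 187 187 190 188 187 185 186
  186 187 189 185 188]
 [184 186 185 186 187 184 179 174 180 178 181 178 179 179 178 179 180 184
  185 187 189 186 188]
 [183 186 185 185 187 184 137 113 127 127 127 127 127 127 128 179 151 189
  185 188 189 185 187]
 [180 185 185 185 173 119 112 115 152 151 160 153 140 180 179 207 129 188
  185 187 188 185 187]
 [173 185 185 170 114 110 112 133 208 208 208 208 208 208 208 204 130 187
  185 18
[... 673 characters left out ...]
187 189 189 185 186]
 [ 85 109 111 107 110 110 109 115 207 208 208 208 208 208 208 200 134 183
  188 188 189 186 187]
 [ 82 109 109 110 109 109 110 109 100  98  93 102  99 100 137 147 163 187
  188 190 190 185 187]
 [ 84 109 111 108 110 109 110 160 170 173 172 175 172 173 174 171 177 186
  189 189 189 186 188]
 [ 78 109 105  98 110 110 109 121 128 126 129 128 157 174 175 179 182 187
  189 190 187 167 176]
 [ 73 107 104  99 110 108 109 109 110 110 120 183 186 187 188 186 188 187
  189 190 189 166 179]
 [ 70  98 104  99 102  99 100 101 102 138 165 166 164 165 165 164 165 164
  166 167 166 161 164]
 [ 68  68  68  67  66  70  69  94 123 120 122 123 120 120 123 119 122 121
  121 122 123 123 124]]
```

The cap's top shows as an even rectangle between both walls, about 32 × 48 px. That is the right size for a cap standing at full depth. The arm is clear, so I'm handing it in.

```bash
python3 -c "
from plant import *
print(finish_job())"
```

```text
the job is handed in; nothing more can be done
None
```

The cap was regripped on the mat, lowered in grip to the holder's floor, released and handed in at about 18 s; its final seating was checked only by force, height and pixel values, because I had already viewed 11 pictures (limit 10).

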